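# Make up a family's spectacle order in the collection tray

## Task

A family's order is ready for collection: draw every slim black spectacle case out of its pigeonhole in the low wooden rack, lay the cases flat and side by side, lengthways, in the open-fronted grey letter tray, and push each one right back so that it lies square with its end flush against the tray's back wall. Also take the slim pump-spray bottle out of the blue accessory crate and stand it upright in the tray, in front of the cases. Leave everything else where it is, with the other accessories still in the crate.

Things in the scene. Friction and masses are not known exactly. Their poses are not given: they have to be found in the camera images.
- rack: Low wooden pigeonhole rack, fixed, 165 mm deep (x), 194 mm wide (y). Origin: centre of its footprint, on the counter; -x is its open front. Three lanes without a floor, 54 mm wide, 26 mm high, along x at y = +62, 0, -62 mm, between 8 mm dividers as high that reach the front edge at x = -82.5 mm. Inner face of the back wall: x = +77.5 mm.
- rack_deck (a point): Middle of the front edge of the rack's deck, on its upper face, 34 mm above the counter; same axes as the rack. The deck is 8 mm thick and set back: the first 50 mm of every lane, in front of this point, are open from above. A red carton fixed on the deck begins 39 mm behind this edge and is 65 mm high over the counter.
- tray: Grey letter tray, fixed, 230 mm deep (x) by 258 mm wide (y). Origin: centre of its underside. Floor 3 mm thick; back wall at +x and side walls at +y and -y, 4 mm thick with a rolled rim, 35 mm high over all; the side at -x (x = -115 mm), roughly towards the robot, is open with no lip. Inner face of the back wall at x = +111 mm, of the side walls at y = +-125 mm.
- tray_back (a point): Foot of the tray's back wall: middle of its inner face at floor height; same axes as the tray.
- case1_mid (a point): Slim black hard spectacle case, 150 (x) by 48 (y) by 18 mm (z), 90 g, smooth, rounded edges. Point: its very centre; x along its length. At the start it lies on the counter in a lane of the rack, its near end within 10 mm of the lane's front. No room for fingers beside it there, but its end can be pressed from above and slid. Not every case is there in every run.
- case2_mid (a point): Another such case, the same as case 1, in another lane. All have a grippy soft-touch lid and a hard, slick underside, so that one pressed on top with about 10 N slides along with the finger; a much lighter touch may slip.
- case3_mid (a point): Another such case, the same as case 1, in another lane.
- crate_in (a point): Fixed open blue crate, outer size 140 mm (x) by 196 mm (y), 50 mm high, walls and floor 4 mm thick. This point: centre of its inner floor, 4 mm above the counter. Five small things stand upright in it, about 60 mm apart, in any order.
- spray_mid (a point): Slim white pump-spray bottle standing in the crate, 100 mm tall over all, 50 g: round body 28 mm in diameter up to 62 mm, a shoulder, then a cap 23 mm in diameter from 73 mm to the top. The tallest thing in the crate. This point: on its axis, half-way up (50 mm above its foot); z along its axis.
- saline: Bottle, 38 mm diameter, 82 mm tall, in the crate, stays there. Origin: centre of its underside.
- tub: Jar, 38 mm diameter, 44 mm tall, in the crate, stays there. Origin: centre of its underside.
- dropbox: White carton 34 x 34 mm, 70 mm tall, in the crate, stays there. Origin: centre of its underside.
- drops: Small bottle, 24 mm diameter, 58 mm tall, in the crate, stays there. Origin: centre of its underside.
- trial_frame: Metal and black trial frame lying on the counter, about 125 x 130 mm, 10 mm high; bystander. Origin: between its lens cells, on the counter.
- clamshell: Chunky red clamshell spectacle case, 160 x 64 x 50 mm, loose on the counter; bystander. Origin: centre of its underside.
- pen: Blue pen, 135 mm long, 10 mm thick, loose; bystander. Origin: its middle, on the counter.
- pd_ruler: White plastic ruler, 190 x 30 x 4 mm, loose; bystander. Origin: centre of its underside.
- trial_lens: Rimmed trial lens, 38 mm disc 4 mm thick with a tab, loose; bystander. Origin: centre of its underside.
Things that resemble listed ones, but are neither listed nor needed, are in the scene too. What is shaped like the part that bears case2_mid but pink or turquoise is not meant.

How it is judged (in metres and radians):
At the end, for the whole second after the job is handed in: Every case present lies flat in the tray, square to it within 0.06 rad, far end within 5 mm of the back wall; the spray stands upright (within 0.1 rad) on the tray floor between the cases' near ends and the open front; the other four accessories are in the crate; all at rest (x of case1_mid in the frame of tray_back between -0.08 and -0.07 m and y of case1_mid in the frame of tray_back between -0.102 and 0.102 m and z of each of case1_mid, case2_mid, case3_mid in the frame of tray_back below 0.013 m and angle between the x axis of each of case1_mid, case2_mid, case3_mid and the x axis of tray, either way round below 0.06 rad and angle between each of case1_mid, case2_mid, case3_mid's own z axis and vertical below 0.06 rad and linear speed of each of case1, case2, case3, spray below 0.02 m/s and x of case2_mid in the frame of tray_back between -0.08 and -0.07 m and y of case2_mid in the frame of tray_back between -0.102 and 0.102 m and x of case3_mid in the frame of tray_back between -0.08 and -0.07 m and y of case3_mid in the frame of tray_back between -0.102 and 0.102 m and x of spray_mid in the frame of tray_back between -0.226 and -0.15 m and y of spray_mid in the frame of tray_back between -0.125 and 0.125 m and z of spray_mid in the frame of tray_back between 0.046 and 0.055 m and angle between spray_mid's own z axis and vertical below 0.1 rad and x of saline in the frame of crate_in between -0.07 and 0.07 m and y of saline in the frame of crate_in between -0.098 and 0.098 m and x of tub in the frame of crate_in between -0.07 and 0.07 m and y of tub in the frame of crate_in between -0.098 and 0.098 m and x of dropbox in the frame of crate_in between -0.07 and 0.07 m and y of dropbox in the frame of crate_in between -0.098 and 0.098 m and x of drops in the frame of crate_in between -0.07 and 0.07 m and y of drops in the frame of crate_in between -0.098 and 0.098 m); the robot touches nothing.
It fails at once if a bystander on the counter (trial frame, clamshell case, pen, ruler, trial lens) is pushed more than 3 cm (distance of any of trial_frame, clamshell, pen, pd_ruler, trial_lens from where it was at the start of the episode above 0.03 m).
It fails at once if another accessory is lifted out of the crate (z of any of saline, tub, dropbox, drops in the frame of crate_in above 0.06 m).
Of case1, case2, case3 only 2 to 3 are there at a start; the rules pass over those that are not, and their reading is None.
At some moment in a run one of case1, case2, case3 may be knocked a few centimetres aside while the robot is not near it.
It also fails if it takes over 210 s, if anything falls off the work surface, if the arm or the gripper's body presses on something with over 40 N, if the wrist force passes 120 N, or if a joint passes its speed limit or range.

## Robot

A 6-joint arm with a two-finger parallel gripper is mounted at the origin on the work surface. World frame = base frame: x ahead of the robot, y to its left, z up, the work surface at z = 0. Lengths are in mm, angles in rad, forces in N, time in s.
With the tool pointing down it reaches from about 400 to 925 mm from the base axis. Payload 12.5 kg.
Tool frame: the origin (TCP) lies at the centre of the arm's flange, where the gripper is bolted on; the fingertips stand 190 mm ahead of it and the grasp point (between the pads) lies 171 mm ahead of it; z points along the fingers, y is the line along which they close (so a half turn about z gives the same grasp; the last joint's range is limited). The gripper opens to 95 mm and grips with 3 to 60 N. Pads are 20 mm wide; open, the fingers measure 119 mm over their backs; the gripper's body (75 mm by 180 mm) begins 59 mm behind the grasp point.
Start: joints at [1.121, 0.491, 1.559, -0, 1.092, -0.106], TCP at [210.643, 588.434, 404.761] pointing down, gripper open.
Joint ranges: [-3.1, 3.1], [-0.84, 2.19], [0.05, 2.79], [-1.13, 4.28], [0.06, 2.93], [-2.69, 2.69]. Speed limits (rad/s): [2.22, 2.22, 2.79, 3.14, 3.14, 3.14].

## Interface

Orientations are given as [roll, pitch, yaw] about the fixed x, y, z axes, in that order (R = Rz(yaw) Ry(pitch) Rx(roll)).
In Python, from cell import env, read_camera, search_frame, cut_out gives the robot as it stands. The module is installed in compiled form; this text tells all that it offers.
- The arm moves only by the tool move_arm, never from a script. Its argument "commands" is a list of rows, each a list of 3 entries, a list of its own where there are three numbers: the shift along the world's x, y, z normalised to -1 to 1, where 1 is 0.03 m, then the turn about the world's z normalised to -1 to 1, where 1 is 0.08 rad, then the opening, from -1 (shut) to 1 (fully open), so that 0 is half open. A call has 1 to 20 rows; each row shifts and turns the commanded pose from where the row before left it; what a row does not reach is not made up. A row lasts 1/12 s, in which the tool goes at most 41.7 mm and 7.16 degrees, less where a joint would pass 70% of its speed; a pose out of reach is approached as far as the arm can. A call with a number of a shift or a turn outside -1 to 1 is refused whole. A call with a gripper value outside its range is refused whole. The fingers move at their own pace and stop on an object; the grip force is fixed at half the most. Time passes only in rows, so rows that do not move let the fingers close. It gives the time, the measured TCP pose, the force, the opening and the grip force at its end, in the units of the state.
- env.state(): the state, without advancing time (a new reading comes with each control period).
- read_camera(name): name is "scene" or "top" or "wrist"; returns a dict with "image" (420x560x3 uint8, red, green, blue), "fx", "fy", "cx", "cy" (pixels), "rvec" (rotation vector, rad) and "tvec" (3), from world to camera coordinates, as OpenCV has them. Camera axes: x right, y down, z forward; pixel columns grow to the right and rows downward; lengths in mm; the calibration is good to about 2 mm. A picture is of the moment at which its call begins. There is no depth.
- env.job_done(): hands the job in; it is judged then, once.
Trained networks look in a picture, given as the dict that the camera call returned (one of the last four; its "shot" number tells which), for a name from the list of things; names that differ only in an ending like _2 or _b are one class to them, and where a whole thing is asked for, a point or a joint stands for the part that bears it (a point fixed in the world has none). Each returns a list of dicts, best first, with "confidence" (0 to 1); they miss things now and then, are a little off and sometimes report something else, mostly with a low value. They report only what shows in the picture. A call takes as long as a camera call. They do not tell look-alikes from the thing itself.
- search_frame(thing, picture): "at" ([column, row] in pixels, amid what is visible of it).
- cut_out(thing, picture): "region" (420x560 bool, what is visible of it) and "at" ([column, row] in pixels, amid what is visible of it).
The state is a dict: "t": time; "joints": joint angles; "qvel": joint speeds; "tau": joint torques, N m; "eef_pos": TCP position; "tcp_rot": TCP orientation; "ft_force": force on the tool from outside, world axes, zero at the start; "moment": the same for the moment, N m; "opening": opening from 0.0 (shut) to 1.0 (fully open); "grip_force": force on a finger pad.
Only numpy, scipy, OpenCV 4.12 (cv2) and the standard library are available. Lean on these libraries where they do the work, as an engineer would, in place of code of your own. Each camera call takes 0.05 s, during which the arm holds its last target. There are 200 camera calls.

## Working session

There is one attempt and no reset: what is moved stays moved. The work goes in short steps, Python scripts to look and compute and a tool call to move; the robot and the scene stay as the last step left them, time stands still between calls to the robot, and variables do not carry over. Pictures are saved under pics/ and viewed, at most 14 in all, crops included, and the job is handed in when it is done.

Besides the shell and the picture viewer there is one more tool, called after "Emit:" as name([rows], argument=value, ...), one row to a line, values as JSON. move_arm: Moves the arm, as the interface text tells. Its arguments: {"type":"object","properties":{"commands":{"type":"array","items":{"type":"array"}}},"required":["commands"]}

```bash
mkdir -p pics
cat > h.py <<'E'
import numpy as np, cv2
from cell import env, read_camera, search_frame, cut_out
def shot(name, fn=None):
    p=read_camera(name)
    if fn: cv2.imwrite('pics/'+fn, cv2.cvtColor(p['image'],cv2.COLOR_RGB2BGR))
    return p
def RT(p): return cv2.Rodrigues(np.array(p['rvec'],float))[0], np.array(p['tvec'],float).ravel()
def ray(p,uv):
    R,t=RT(p); d=R.T@np.array([(uv[0]-p['cx'])/p['fx'],(uv[1]-p['cy'])/p['fy'],1.]); return -R.T@t,d
def atz(p,uv,z):
    c,d=ray(p,uv); return c+d*(z-c[2])/d[2]
def proj(p,X):
    R,t=RT(p); x=np.atleast_2d(X)@R.T+t
    return np.c_[x[:,0]/x[:,2]*p['fx']+p['cx'], x[:,1]/x[:,2]*p['fy']+p['cy']]
E
python3 - <<'E'
from h import *
np.set_printoptions(precision=1,suppress=True)
s=env.state(); print(s['t'],s['eef_pos'],s['tcp_rot'],s['opening'])
for n in ['scene','top']:
    p=shot(n,n+'0.png'); c,d=ray(p,(280,210)); print(n,c,d)
    for th,z in [('rack',15),('tray',3),('case1_mid',18),('crate_in',4),('spray_mid',50),('saline',40),('tub',22),('dropbox',35),('drops',29),('trial_frame',5),('clamshell',25),('pen',5),('pd_ruler',2),('trial_lens',2)]:
        for r in search_frame(th,p)[:5]: print(th,np.array(r['at']),round(r['confidence'],2),atz(p,r['at'],z))
E
```

```text
0.0 [210.6 588.4 404.2] [-3.1 -0.   2.8] 1.0022286561991094
scene [1025.5  286.7 1098.3] [-0.4 -0.3 -0.9]
rack [192.8 214.2] 0.9 [ 649.  -305.3   15. ]
rack [222.2 215.1] 0.23 [ 596.2 -226.6   15. ]
tray [279.4 254.8] 0.95 [598.2   0.9   3. ]
crate_in [388.1 298.8] 0.57 [528.6 337.    4. ]
spray_mid [391.1 287.3] 0.57 [514.5 326.3  50. ]
saline [372.7 272.7] 0.51 [500.8 262.9  40. ]
dropbox [409.7 298.8] 0.72 [507.1 385.   35. ]
trial_frame [263.2 323.8] 0.63 [797.2  87.    5. ]
clamshell [190.3 132.4] 0.7 [ 397.  -541.7   25. ]
pen [310.4 198.8] 0.65 [370.9 -33.6   5. ]
pd_ruler [267.8 161.6] 0.69 [ 325.3 -243.7    2. ]
pd_ruler [187.4 131.2] 0.39 [ 385.5 -572.2    2. ]
trial_lens [375.6 227. ] 0.52 [337.1 194.5   2. ]
top [ 352.8  -84.  1019.6] [ 0.2 -0.  -1. ]
rack [360.9 157.1] 0.72 [ 664.2 -306.2   15. ]
tray [245.1 183.3] 0.69 [591.7  -1.5   3. ]
case1_mid [331.8 184.6] 0.76 [ 587.9 -227.9   18. ]
case1_mid [215.4 111.9] 0.53 [783.4  82.3  18. ]
crate_in [116.4 196.5] 0.58 [551.3 332.7   4. ]
spray_mid [113.1 207.6] 0.59 [514.2 319.6  50. ]
saline [139.3 212.4] 0.53 [504.6 257.5  40. ]
tub [117.9 186.5] 0.73 [574.1 323.7  22. ]
drops [140.  187.1] 0.51 [571.8 264.5  29. ]
trial_frame [243.5 184.6] 0.73 [587.6   2.5   5. ]
trial_frame [210.8 112.7] 0.67 [786.5  96.8   5. ]
trial_frame [356.  158.1] 0.21 [ 664.4 -295.3    5. ]
clamshell [457.9 266. ] 0.89 [ 382.5 -539.3   25. ]
pen [249.  268.3] 0.78 [370.8 -17.5   5. ]
pd_ruler [336.8 285.4] 0.89 [ 331.  -239.7    2. ]
trial_lens [258.4 270. ] 0.57 [366.9 -41.2   2. ]
trial_lens [162.7 280.9] 0.45 [336.9 198.9   2. ]
trial_lens [358.2 157.3] 0.24 [ 667.6 -301.8    2. ]
```

Run:
```python
import cv2
a=cv2.imread('pics/top0.png'); cv2.imwrite('pics/top0c.png',cv2.resize(a[80:300,60:460],None,fx=2,fy=2,interpolation=cv2.INTER_CUBIC))
a=cv2.imread('pics/scene0.png'); cv2.imwrite('pics/scene0c.png',cv2.resize(a[150:350,140:440],None,fx=2.66,fy=2.66,interpolation=cv2.INTER_CUBIC))
```

```text
(no output)
```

View pics/top0c.png

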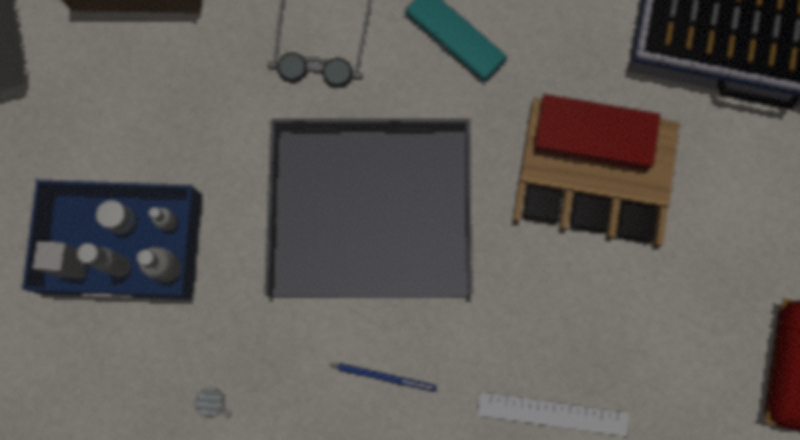

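View pics/scene0c.png

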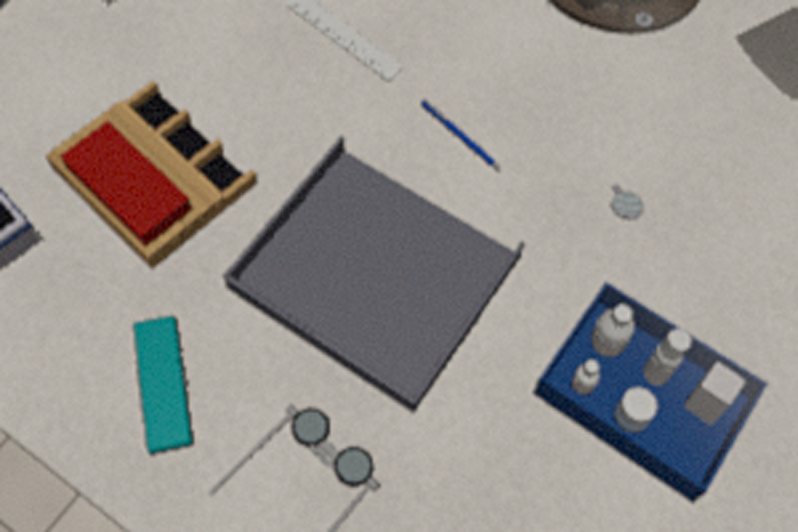

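Top view: three black cases fill all three rack lanes (crop px about 543,203; 590,213; 637,220). Look-alikes: the turquoise slim case at (455,38) is not meant. The crate holds dropbox (48,255), spray (95,255), saline (155,262), tub (115,217) and drops (162,215). I'm moving over the rack for a closer look.

Emit:
move_arm([
  [[0.4,-1,0],0.12,-1],
  [[0.4,-1,0],0.12,-1],
  [[0.4,-1,0],0.12,-1],
  [[0.4,-1,0],0.12,-1],
  [[0.4,-1,0],0.12,-1],
  [[0.4,-1,0],0.12,-1],
  [[0.4,-1,0],0.12,-1],
  [[0.4,-1,0],0.12,-1],
  [[0.4,-1,0],0.12,-1],
  [[0.4,-1,0],0.12,-1],
  [[0.4,-1,0],0.12,-1],
  [[0.4,-1,0],0.12,-1],
  [[0.4,-1,0],0.12,-1],
  [[0.4,-1,0],0.12,-1],
  [[0.4,-1,0],0.12,-1],
  [[0.4,-1,0],0.12,-1],
  [[0.4,-1,0],0.12,-1],
  [[0.4,-1,0],0.12,-1],
  [[0.4,-1,0],0.12,-1],
  [[0.4,-1,0],0.12,-1],
])

```text
t: 3.17
eef_pos: [450.9, -13.2, 405.0]
tcp_rot: [3.141, 0.001, 2.99]
ft_force: [1.0, 0.7, -0.1]
opening: 0.003
grip_force: 0.0
```

Emit:
move_arm([
  [[0.4,-1,0],0,-1],
  [[0.4,-1,0],0,-1],
  [[0.4,-1,0],0,-1],
  [[0.4,-1,0],0,-1],
  [[0.4,-1,0],0,-1],
  [[0.4,-1,0],0,-1],
  [[0.4,-1,0],0,-1],
  [[0.4,-1,0],0,-1],
  [[0.4,-1,0],0,-1],
  [[0,0,0],0,-1],
  [[0,0,0],0,-1],
  [[0,0,0],0,-1],
])

```text
t: 4.17
eef_pos: [558.4, -281.3, 404.5]
tcp_rot: [3.141, -0.001, 2.989]
ft_force: [-0.4, 0.8, 0.4]
opening: 0.004
grip_force: 0.0
```

Run:
```python
from h import *
np.set_printoptions(precision=3,suppress=True)
s=env.state(); print(s['t'],s['eef_pos'],s['tcp_rot'],s['opening'],s['ft_force'],s['joints'])
p=shot('wrist','w1.png'); c,d=ray(p,(280,210)); print(c,d,p['fx'],p['rvec'])
```

```text
4.1667 [ 558.411 -281.342  404.453] [ 3.141 -0.001  2.989] 0.0037965407479032642 [-0.37   0.755  0.44 ] [-0.572  0.492  1.558  0.     1.092 -1.991]
[ 473.545 -267.786  383.304] [ 0.29  -0.058 -0.955] 309.6768052918759 [-2.199 -1.888 -0.289]
```

View pics/w1.png

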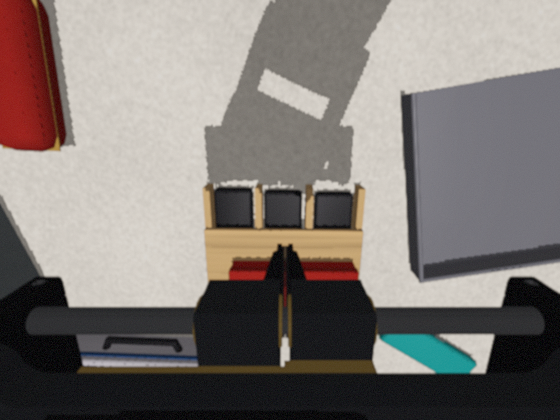

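The wrist view shows the rack from the front, with three black case ends at about (234,207), (283,208) and (333,209), divider fronts at row ~186 and the deck edge at row ~229. I'll enlarge this to confirm the cases and to measure.

Run:
```python
import cv2
a=cv2.imread('pics/w1.png'); cv2.imwrite('pics/w1c.png',cv2.resize(a[170:270,195:375],None,fx=4.4,fy=4.4,interpolation=cv2.INTER_CUBIC))
```

```text
(no output)
```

View pics/w1c.png

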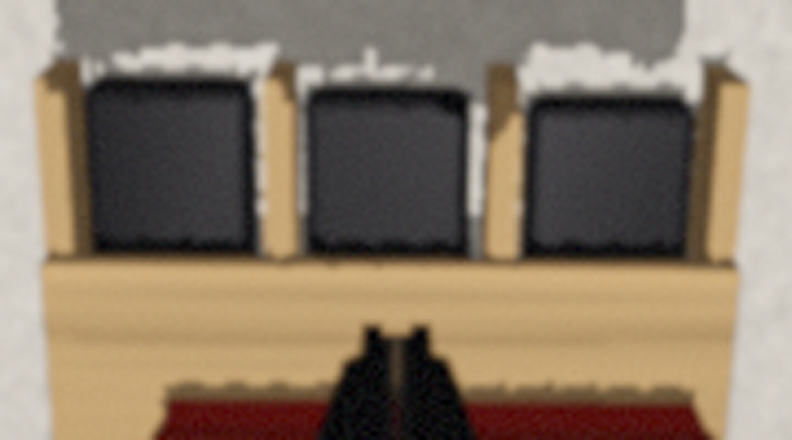

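Emit:
move_arm([
  [[-0.2,1,0],0.3,-1],
  [[-0.2,1,0],0.3,-1],
  [[-0.2,1,0],0.3,-1],
  [[-0.2,1,0],0.3,-1],
  [[-0.2,1,0],0.3,-1],
  [[-0.2,1,0],0.3,-1],
  [[-0.2,1,0],0,-1],
  [[-0.2,1,0],0,-1],
  [[-0.2,1,0],0,-1],
  [[0,0,0],0,-1],
  [[0,0,0],0,-1],
  [[0,0,0],0,-1],
])

```text
t: 5.22
eef_pos: [504.4, -11.2, 405.1]
tcp_rot: [-3.141, 0.001, 3.135]
ft_force: [-0.3, -0.1, 0.8]
opening: 0.005
grip_force: 0.0
```

Run:
```python
from h import *
np.set_printoptions(precision=3,suppress=True)
s=env.state(); print(s['t'],s['eef_pos'],s['tcp_rot'])
p=shot('wrist','w2.png'); 
import json; json.dump({k:np.array(p[k]).tolist() for k in ['fx','fy','cx','cy','rvec','tvec']},open('w2.json','w'))
```

```text
5.2167 [504.363 -11.154 405.141] [-3.141  0.001  3.135]
```

View pics/w2.png

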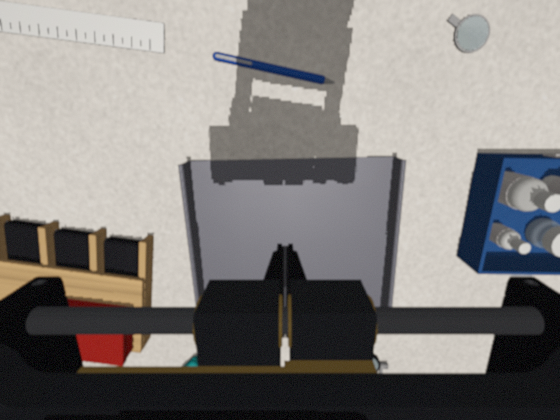

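The wrist view of the tray shows its floor's front corners at about (192,158) and (394,156), and the wall-top outer fronts at about (180,164) and (405,160). Now I'll compute the rack and tray poses.

```bash
cat >> h.py <<'E'
import json
from scipy.spatial.transform import Rotation as Ro
def wristcam(pos,rot):
    "camera dict for a wrist picture at TCP pose, from the saved w2 one"
    q=json.load(open('w2.json')); R,t=RT(q)
    T0=Ro.from_euler('xyz',[-3.141,.001,3.135]).as_matrix(); p0=np.array([504.363,-11.154,405.141])
    Rc=T0.T@R.T; tc=T0.T@(-R.T@t-p0)
    T=Ro.from_euler('xyz',rot).as_matrix(); C=T@tc+pos; Rw=(T@Rc).T
    q['rvec']=cv2.Rodrigues(Rw)[0].ravel(); q['tvec']=-Rw@C; return q
E
python3 - <<'E'
from h import *
np.set_printoptions(precision=3,suppress=True)
w1=wristcam([558.411,-281.342,404.453],[3.141,-.001,2.989]); print(ray(w1,(280,210)))
P=lambda u,v:(195+u/4.4,170+v/4.4)
def pair(n,a,b):
    d=a-b; print(n,'mid',(a+b)/2,'w',np.linalg.norm(d),'yaw',np.arctan2(d[1],d[0])-np.pi/2)
# image right=+y
pair('deck',atz(w1,P(738,263),34),atz(w1,P(45,263),34))
pair('front',atz(w1,P(748,82),26),atz(w1,P(38,80),26))
for i,(u,v) in enumerate([(172,85),(386,92),(610,100)]): print('case near end',atz(w1,P(u,v),16))
w2=json.load(open('w2.json'))
pair('trayfloor',atz(w2,(394,157),3),atz(w2,(192,159),3))
pair('traytop',atz(w2,(405,160),35),atz(w2,(180,164),35))
t=shot('top')
Q=lambda u,v:(60+u/2,80+v/2)
pair('tray back top',atz(t,Q(272,120),35),atz(t,Q(470,120),35))
pair('tray fr',atz(t,Q(268,298),20),atz(t,Q(471,298),20))
for th,z in [('spray_mid',100),('tub',44),('dropbox',70),('saline',80)]:
  for r in search_frame(th,t)[:2]: print(th,r['at'],r['confidence'],atz(t,r['at'],z))
print('spray cap top',atz(t,Q(90,253),104),'sal',atz(t,Q(147,257),86),'dbx',atz(t,Q(48,255),74),'tub',atz(t,Q(113,215),48))
s=shot('scene'); S=lambda u,v:(140+u/2.66,150+v/2.66)
print('spray cap top',atz(s,S(680,340),104),'sal',atz(s,S(624,313),86),'dbx',atz(s,S(723,383),74))
pair('tray scene back top',atz(s,S(415,405),35),atz(s,S(230,278),35))
E
```

```text
(array([ 473.64 , -267.642,  383.37 ]), array([ 0.289, -0.058, -0.956]))
deck mid [ 604.767 -287.868   34.   ] w 189.717976332116 yaw -0.15263665512606184
front mid [ 556.239 -279.978   26.   ] w 190.7288560827545 yaw -0.15525966848708284
case near end [ 550.39  -340.921   16.   ]
case near end [ 561.329 -282.78    16.   ]
case near end [ 573.013 -221.71    16.   ]
trayfloor mid [470.295   0.08    3.   ] w 247.14105403386276 yaw 0.003813934158813037
traytop mid [470.422  -1.446  35.   ] w 253.14098159178508 yaw 0.011709733704017511
tray back top mid [699.801  -2.079  35.   ] w 257.5371334035811 yaw 0.01541647624603204
tray fr mid [468.768  -5.362  20.   ] w 257.1993736289756 yaw 0.013159128970515965
spray_mid [112.1, 205.3] 0.62 [511.352 301.599 100.   ]
tub [117.8, 186.7] 0.67 [568.679 314.955  44.   ]
tub [283.8, 196.4] 0.64 [ 549.623 -102.942   44.   ]
dropbox [86.9, 210.0] 0.92 [504.145 373.921  70.   ]
saline [138.8, 211.4] 0.62 [500.842 244.956  80.   ]
spray cap top [507.588 316.211 104.   ] sal [506.723 255.977  86.   ] dbx [509.519 379.562  74.   ] tub [565.697 316.388  48.   ]
spray cap top [509.339 321.956 104.   ] sal [507.193 261.066  86.   ] dbx [510.325 380.128  74.   ]
tray scene back top mid [702.04    5.949  35.   ] w 250.21459248325036 yaw 0.0003870163113315339
```

Poses:
- **Rack:** yaw −0.154, deck-edge middle (605,−288).
- **Tray:** yaw ≈0.008, centre ≈(585,0), back wall at x≈696.
- **Cases:** all three present, near ends 5–8 mm inside the lanes.

I'll start with the +62 lane, press point (590,−223).

Emit:
move_arm([
  [[0.355,-0.88,0],-0.23,-1],
  [[0.355,-0.88,0],-0.23,-1],
  [[0.355,-0.88,0],-0.23,-1],
  [[0.355,-0.88,0],-0.23,-1],
  [[0.355,-0.88,-0.5],-0.23,-1],
  [[0.355,-0.88,-0.5],-0.23,-1],
  [[0.355,-0.88,-0.5],-0.23,-1],
  [[0.355,-0.88,-0.5],-0.23,-1],
  [[0,0,-1],0,-1],
  [[0,0,-1],0,-1],
  [[0,0,-1],0,-1],
  [[0,0,-0.9],0,-1],
  [[0,0,0],0,-1],
  [[0,0,0],0,-1],
  [[0,0,0],0,-1],
])

```text
t: 6.82
eef_pos: [590.2, -223.1, 229.1]
tcp_rot: [-3.141, 0.001, 2.986]
ft_force: [-0.7, 0.7, 0.5]
opening: 0.002
grip_force: 0.0
```

Emit:
move_arm([
  [[0,0,-0.3],0,-1],
  [[0,0,-0.1],0,-1],
  [[0,0,0],0,-1],
  [[0,0,0],0,-1],
])

```text
t: 7.15
eef_pos: [589.9, -222.8, 216.2]
tcp_rot: [-3.142, 0.0, 2.987]
ft_force: [0.8, -0.2, 0.7]
opening: 0.004
grip_force: 0.0
```

Emit:
move_arm([
  [[0,0,-0.13],0,-1],
  [[0,0,-0.1],0,-1],
  [[0,0,0],0,-1],
  [[0,0,0],0,-1],
])

```text
t: 7.48
eef_pos: [589.8, -222.7, 208.7]
tcp_rot: [3.141, -0.0, 2.987]
ft_force: [0.3, -0.4, -0.4]
opening: 0.003
grip_force: 0.0
```

Emit:
move_arm([
  [[0,0,-0.06],0,-1],
  [[0,0,0],0,-1],
  [[0,0,0],0,-1],
])

```text
t: 7.73
eef_pos: [589.8, -222.7, 208.4]
tcp_rot: [-3.141, 0.001, 2.987]
ft_force: [-5.0, 1.6, 14.5]
opening: 0.002
grip_force: 7.1
```

Emit:
move_arm([
  [[-0.1,0.016,0],0,-1],
  [[-0.3,0.046,0],0,-1],
  [[-0.316,0.049,0],0,-1],
  [[-0.316,0.049,0],0,-1],
  [[-0.316,0.049,0],0,-1],
  [[-0.316,0.049,0],0,-1],
  [[-0.316,0.049,0],0,-1],
])

```text
t: 8.32
eef_pos: [531.0, -213.9, 208.4]
tcp_rot: [-3.14, 0.005, 2.987]
ft_force: [4.1, -0.8, 8.4]
opening: 0.004
grip_force: 4.5
```

Emit:
move_arm([
  [[-0.316,0.049,0],0,-1],
  [[-0.316,0.049,0],0,-1],
  [[-0.316,0.049,0],0,-1],
  [[-0.316,0.049,0],0,-1],
  [[-0.316,0.049,0],0,-1],
  [[-0.316,0.049,0],0,-1],
  [[-0.2,0.031,0],0,-1],
  [[0,0,0],0,-1],
  [[0,0,0],0,-1],
])

```text
t: 9.07
eef_pos: [467.7, -204.2, 208.3]
tcp_rot: [-3.14, 0.003, 2.987]
ft_force: [-2.5, -2.3, 17.5]
opening: 0.006
grip_force: 8.3
```

Run:
```python
from h import *
p=shot('wrist','w3.png')
```

```text
(no output)
```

View pics/w3.png

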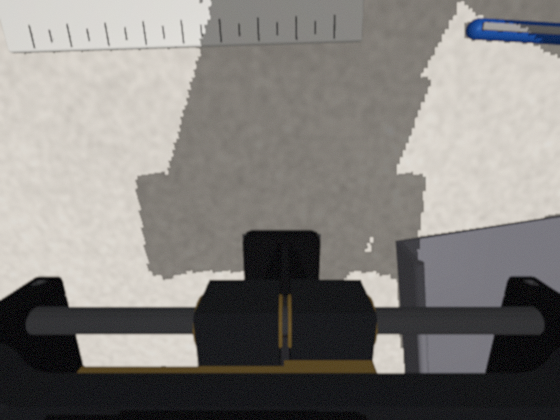

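The case followed the finger (near end at row 232, columns 244–320, square). Next I lift, open, step back to its middle and grip.

Emit:
move_arm([
  [[0,0,0.5],0,-1],
  [[0,0,0.5],0,1],
  [[0.38,-0.058,0],0,1],
  [[0.38,-0.058,0],0,1],
  [[0.38,-0.058,0],0,1],
  [[0.38,-0.058,0],0,1],
  [[0.38,-0.058,0],0,1],
  [[0,0,0],0,1],
  [[0,0,0],0,1],
  [[0,0,-0.6],0,1],
  [[0,0,-0.6],0,1],
  [[0,0,-0.25],0,1],
  [[0,0,0],0,1],
])

```text
t: 10.2
eef_pos: [523.8, -212.3, 192.2]
tcp_rot: [3.14, -0.003, 2.986]
ft_force: [-0.8, 0.4, 0.4]
opening: 0.79
grip_force: 0.0
```

Emit:
move_arm([
  [[0,0,0],0,-1],
  [[0,0,0],0,-1],
  [[0,0,0],0,-1],
  [[0,0,0],0,-1],
  [[0,0,0],0,-1],
  [[0,0,0],0,-1],
])

```text
t: 10.7
eef_pos: [524.6, -212.5, 194.0]
tcp_rot: [-3.141, 0.001, 2.987]
ft_force: [-0.8, 0.3, 5.2]
opening: 0.499
grip_force: 30.0
```

Emit:
move_arm([
  [[-0.4,0.062,0],0,-1],
  [[-0.4,0.062,0],0,-1],
  [[-0.4,0.062,0],0,-1],
  [[-0.4,0.062,0],0,-1],
  [[-0.4,0.062,0],0,-1],
  [[0,0,0.6],0,-1],
  [[0,0,0.8],0,-1],
  [[0,0,0.8],0,-1],
  [[0,0,0],0,-1],
])

```text
t: 11.45
eef_pos: [465.0, -203.4, 263.1]
tcp_rot: [-3.14, 0.005, 2.987]
ft_force: [0.5, -0.2, 0.4]
opening: 0.498
grip_force: 30.0
```

Emit:
move_arm([
  [[0.467,0.937,0],0.2,-1],
  [[0.467,0.937,0],0.2,-1],
  [[0.467,0.937,0],0.2,-1],
  [[0.467,0.937,0],0.2,-1],
  [[0.467,0.937,0],0.2,-1],
  [[0.467,0.937,0],0.2,-1],
  [[0.467,0.937,0],0.2,-1],
  [[0.467,0.937,0],0.2,-1],
  [[0.467,0.937,0],0.2,-1],
  [[0.467,0.937,0],0.2,-1],
  [[0,0,0],0,-1],
  [[0,0,0],0,-1],
  [[0,0,0],0,-1],
])

```text
t: 12.53
eef_pos: [604.3, 77.7, 258.9]
tcp_rot: [-3.142, -0.001, -3.136]
ft_force: [-0.1, -0.4, -1.4]
opening: 0.504
grip_force: 30.0
```

Run:
```python
from h import *
p=shot('scene','s1.png')
a=cv2.imread('pics/s1.png'); cv2.imwrite('pics/s1c.png',cv2.resize(a[150:350,140:440],None,fx=2.66,fy=2.66,interpolation=cv2.INTER_CUBIC))
```

```text
(no output)
```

View pics/s1c.png

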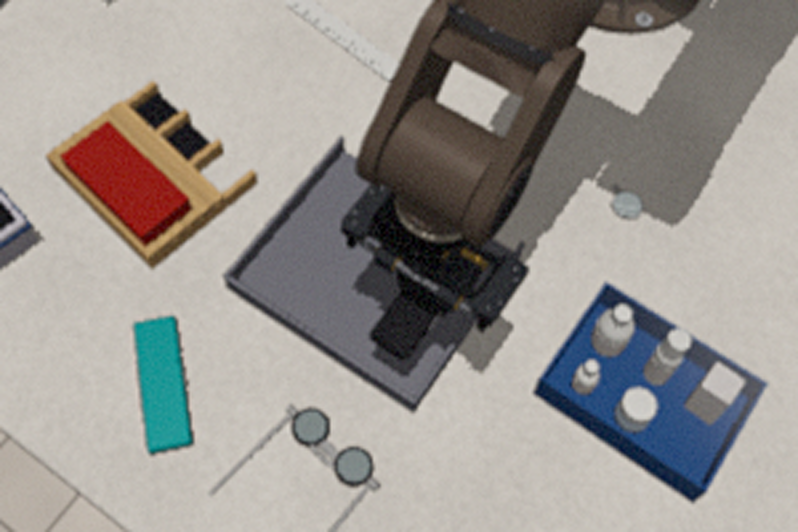

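The case is held level over the tray. Lowering.

Emit:
move_arm([
  [[0,0,-0.6],0,-1],
  [[0,0,-0.6],0,-1],
  [[0,0,-0.6],0,-1],
  [[0,0,-0.1],0,-1],
  [[0,0,-0.1],0,-1],
  [[0,0,0],0,-1],
  [[0,0,0],0,-1],
])

```text
t: 13.17
eef_pos: [604.8, 77.5, 200.4]
tcp_rot: [3.141, 0.001, -3.137]
ft_force: [0.2, 0.2, -0.9]
opening: 0.5
grip_force: 30.0
```

Emit:
move_arm([
  [[0.2,0,0],0,-1],
  [[0.1,0,0],0,-1],
  [[0,0,0],0,-1],
])

```text
t: 13.42
eef_pos: [614.5, 77.9, 200.3]
tcp_rot: [3.141, 0.002, -3.137]
ft_force: [-0.3, -0.9, -1.7]
opening: 0.498
grip_force: 30.0
```

Emit:
move_arm([
  [[0,0,-0.07],0,-1],
  [[0.1,0,0],0,-1],
  [[0.06,0,0],0,-1],
  [[0,0,0],0,-1],
  [[0,0,0],0,-1],
])

```text
t: 13.83
eef_pos: [618.5, 77.9, 197.4]
tcp_rot: [3.142, -0.0, -3.136]
ft_force: [0.5, 0.1, -0.0]
opening: 0.5
grip_force: 30.0
```

Emit:
move_arm([
  [[0.07,0,0],0,-1],
  [[0,0,0],0,-1],
  [[0,0,0],0,-1],
])

```text
t: 14.08
eef_pos: [619.7, 77.9, 197.2]
tcp_rot: [-3.142, -0.004, -3.136]
ft_force: [-7.0, -0.6, 3.4]
opening: 0.503
grip_force: 30.0
```

Emit:
move_arm([
  [[0,0,0],0,0.18],
  [[0,0,0],0,0.18],
  [[0,0,0],0,0.18],
  [[0,0,0.4],0,0.18],
  [[0,0,1],0,0.18],
  [[0,0,1],0,0.18],
  [[0,0,0.6],0,0.18],
  [[0,0,0],0,-1],
])

```text
t: 14.75
eef_pos: [621.1, 78.0, 292.5]
tcp_rot: [3.141, 0.007, -3.136]
ft_force: [0.3, 0.4, 0.5]
opening: 0.558
grip_force: 0.0
```

Emit:
move_arm([
  [[-0.1,-0.928,0],-0.154,-1],
  [[-0.1,-0.928,0],-0.154,-1],
  [[-0.1,-0.928,0],-0.154,-1],
  [[-0.1,-0.928,0],-0.154,-1],
  [[-0.1,-0.928,0],-0.154,-1],
  [[-0.1,-0.928,0],-0.154,-1],
  [[-0.1,-0.928,0],-0.154,-1],
  [[-0.1,-0.928,0],-0.154,-1],
  [[-0.1,-0.928,0],-0.154,-1],
  [[-0.1,-0.928,0],-0.154,-1],
  [[-0.1,-0.928,0],-0.154,-1],
  [[-0.1,-0.928,0],-0.154,-1],
  [[-0.1,-0.928,0],-0.154,-1],
  [[0,0,0],0,-1],
  [[0,0,0],0,-1],
  [[0,0,0],0,-1],
])

```text
t: 16.08
eef_pos: [581.5, -283.6, 287.3]
tcp_rot: [3.141, -0.001, 2.986]
ft_force: [0.0, 0.1, 1.0]
opening: 0.005
grip_force: 0.0
```

Emit:
move_arm([
  [[0,0,-0.8],0,-1],
  [[0,0,-0.8],0,-1],
  [[0,0,-0.7],0,-1],
  [[0,0,-0.2],0,-1],
  [[0,0,-0.1],0,-1],
  [[0,0,0],0,-1],
  [[0,0,0],0,-1],
  [[0,0,0],0,-1],
])

```text
t: 16.75
eef_pos: [581.9, -283.9, 210.8]
tcp_rot: [-3.141, 0.002, 2.987]
ft_force: [0.4, -0.5, 0.0]
opening: 0.004
grip_force: 0.0
```

Emit:
move_arm([
  [[0,0,-0.06],0,-1],
  [[0,0,0],0,-1],
  [[0,0,0],0,-1],
])

```text
t: 17.0
eef_pos: [581.8, -284.1, 208.5]
tcp_rot: [-3.141, 0.001, 2.986]
ft_force: [0.8, 0.5, 5.5]
opening: 0.004
grip_force: 2.7
```

Press 0.6 mm more, then drag.

Emit:
move_arm([
  [[0,0,-0.025],0,-1],
  [[0,0,0],0,-1],
  [[-0.1,0.016,0],0,-1],
  [[-0.3,0.046,0],0,-1],
  [[-0.316,0.049,0],0,-1],
  [[-0.316,0.049,0],0,-1],
  [[-0.316,0.049,0],0,-1],
  [[-0.316,0.049,0],0,-1],
  [[-0.316,0.049,0],0,-1],
  [[-0.316,0.049,0],0,-1],
  [[-0.316,0.049,0],0,-1],
  [[-0.316,0.049,0],0,-1],
  [[-0.316,0.049,0],0,-1],
  [[-0.316,0.049,0],0,-1],
  [[-0.316,0.049,0],0,-1],
  [[-0.2,0.031,0],0,-1],
  [[0,0,0],0,-1],
  [[0,0,0],0,-1],
])

```text
t: 18.5
eef_pos: [459.3, -265.6, 208.3]
tcp_rot: [-3.14, 0.002, 2.986]
ft_force: [-3.5, -2.6, 17.0]
opening: 0.007
grip_force: 8.3
```

Run:
```python
from h import *
np.set_printoptions(precision=1,suppress=True)
p=shot('wrist','w4.png'); g=cv2.cvtColor(p['image'],cv2.COLOR_RGB2GRAY)
print(g[215:260:3,282]); print(g[245,225:340:4])
for r in search_frame('case2_mid',p)[:3]: print(r)
```

```text
[127 120 126  72  21  14  22  26   9   3  19   9  17  17  17]
[125 121 123 127  52  24  16  16  23  22  25  19  14  14  21  15   5   5
  14  18  12  15  20  36 126 126 127 127 130]
{'at': [274.7, 244.4], 'confidence': 0.65}
```

Case 2 followed too, centred (cols 241–319).

Emit:
move_arm([
  [[0,0,0.5],0,-1],
  [[0,0,0.5],0,1],
  [[0.356,-0.055,0],0,1],
  [[0.356,-0.055,0],0,1],
  [[0.356,-0.055,0],0,1],
  [[0.356,-0.055,0],0,1],
  [[0.356,-0.055,0],0,1],
  [[0,0,0],0,1],
  [[0,0,0],0,1],
  [[0,0,-0.6],0,1],
  [[0,0,-0.6],0,1],
  [[0,0,-0.25],0,1],
  [[0,0,0],0,1],
])

```text
t: 19.68
eef_pos: [512.0, -273.1, 191.8]
tcp_rot: [3.14, -0.003, 2.986]
ft_force: [1.1, 0.3, -0.7]
opening: 0.79
grip_force: 0.0
```

Emit:
move_arm([
  [[0,0,0],0,-1],
  [[0,0,0],0,-1],
  [[0,0,0],0,-1],
  [[0,0,0],0,-1],
  [[0,0,0],0,-1],
  [[0,0,0],0,-1],
])

```text
t: 20.18
eef_pos: [512.8, -273.4, 193.9]
tcp_rot: [-3.141, 0.001, 2.986]
ft_force: [-0.6, -0.1, 4.3]
opening: 0.502
grip_force: 30.0
```

Emit:
move_arm([
  [[-0.4,0.062,0],0,-1],
  [[-0.4,0.062,0],0,-1],
  [[-0.4,0.062,0],0,-1],
  [[-0.4,0.062,0],0,-1],
  [[-0.4,0.062,0],0,-1],
  [[0,0,0.6],0,-1],
  [[0,0,0.8],0,-1],
  [[0,0,0.8],0,-1],
  [[0,0,0],0,-1],
])

```text
t: 20.93
eef_pos: [453.1, -264.3, 263.0]
tcp_rot: [-3.139, 0.005, 2.986]
ft_force: [0.7, -0.5, -1.0]
opening: 0.501
grip_force: 30.0
```

Emit:
move_arm([
  [[0.51,0.881,0],0.2,-1],
  [[0.51,0.881,0],0.2,-1],
  [[0.51,0.881,0],0.2,-1],
  [[0.51,0.881,0],0.2,-1],
  [[0.51,0.881,0],0.2,-1],
  [[0.51,0.881,0],0.2,-1],
  [[0.51,0.881,0],0.2,-1],
  [[0.51,0.881,0],0.2,-1],
  [[0.51,0.881,0],0.2,-1],
  [[0.51,0.881,0],0.2,-1],
  [[0,0,0],0,-1],
  [[0,0,-0.6],0,-1],
  [[0,0,-0.6],0,-1],
  [[0,0,-0.6],0,-1],
  [[0,0,-0.1],0,-1],
  [[0,0,-0.1],0,-1],
  [[0,0,0],0,-1],
  [[0,0,0],0,-1],
])

```text
t: 22.43
eef_pos: [605.8, 0.1, 200.1]
tcp_rot: [3.142, 0.001, -3.137]
ft_force: [0.6, 0.6, -0.2]
opening: 0.504
grip_force: 30.0
```

Emit:
move_arm([
  [[0.2,0,-0.06],0,-1],
  [[0.13,0,0],0,-1],
  [[0,0,0],0,-1],
  [[0,0,0],0,-1],
])

```text
t: 22.77
eef_pos: [615.9, 0.3, 197.9]
tcp_rot: [3.142, 0.001, -3.137]
ft_force: [-0.5, 0.0, -0.5]
opening: 0.503
grip_force: 30.0
```

Emit:
move_arm([
  [[0.09,0,-0.02],0,-1],
  [[0,0,0],0,-1],
  [[0,0,0],0,-1],
])

```text
t: 23.02
eef_pos: [618.3, 0.3, 197.0]
tcp_rot: [3.142, 0.0, -3.137]
ft_force: [-0.0, 0.1, -1.5]
opening: 0.501
grip_force: 30.0
```

Emit:
move_arm([
  [[0.06,0,0],0,-1],
  [[0,0,0],0,-1],
  [[0,0,0],0,-1],
])

```text
t: 23.27
eef_pos: [620.1, 0.3, 197.0]
tcp_rot: [3.141, -0.0, -3.137]
ft_force: [0.5, -0.5, -0.7]
opening: 0.501
grip_force: 30.0
```

Emit:
move_arm([
  [[0.08,0,-0.02],0,-1],
  [[0,0,0],0,-1],
  [[0,0,0],0,-1],
])

```text
t: 23.52
eef_pos: [621.4, 0.3, 196.9]
tcp_rot: [3.141, -0.004, -3.136]
ft_force: [-11.2, -0.1, 10.8]
opening: 0.502
grip_force: 30.0
```

Emit:
move_arm([
  [[0.06,0,0],0,-1],
  [[0,0,0],0,-1],
  [[0,0,0],0,-1],
])

```text
t: 23.77
eef_pos: [622.2, 0.3, 196.8]
tcp_rot: [3.141, -0.008, -3.136]
ft_force: [-19.5, -2.0, 17.2]
opening: 0.504
grip_force: 30.0
```

Emit:
move_arm([
  [[0,0,0],0,0.18],
  [[0,0,0],0,0.18],
  [[0,0,0],0,0.18],
  [[0,0,0.4],0,0.18],
  [[0,0,1],0,0.18],
  [[0,0,1],0,0.18],
  [[0,0,0.6],0,0.18],
  [[0,0,0],0,-1],
])

```text
t: 24.43
eef_pos: [624.9, 0.3, 291.3]
tcp_rot: [-3.141, 0.007, -3.137]
ft_force: [1.1, -0.7, 0.1]
opening: 0.559
grip_force: 0.0
```

Emit:
move_arm([
  [[-0.144,-0.96,0],-0.168,-1],
  [[-0.144,-0.96,0],-0.168,-1],
  [[-0.144,-0.96,0],-0.168,-1],
  [[-0.144,-0.96,0],-0.168,-1],
  [[-0.144,-0.96,0],-0.168,-1],
  [[-0.144,-0.96,0],-0.168,-1],
  [[-0.144,-0.96,0],-0.168,-1],
  [[-0.144,-0.96,0],-0.168,-1],
  [[-0.144,-0.96,0],-0.168,-1],
  [[-0.144,-0.96,0],-0.168,-1],
  [[-0.144,-0.96,0],-0.168,-1],
  [[-0.144,-0.96,0],-0.168,-1],
  [[0,0,0],0,-1],
  [[0,0,0],0,-1],
  [[0,0,0],0,-1],
])

```text
t: 25.68
eef_pos: [572.4, -344.9, 286.1]
tcp_rot: [3.141, -0.001, 2.985]
ft_force: [-0.2, -0.5, 0.4]
opening: 0.006
grip_force: 0.0
```

Run:
```python
from h import *
p=shot('scene','s2.png')
a=cv2.imread('pics/s2.png'); cv2.imwrite('pics/s2c.png',cv2.resize(a[150:350,140:440],None,fx=2.66,fy=2.66,interpolation=cv2.INTER_CUBIC))
```

```text
(no output)
```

View pics/s2c.png

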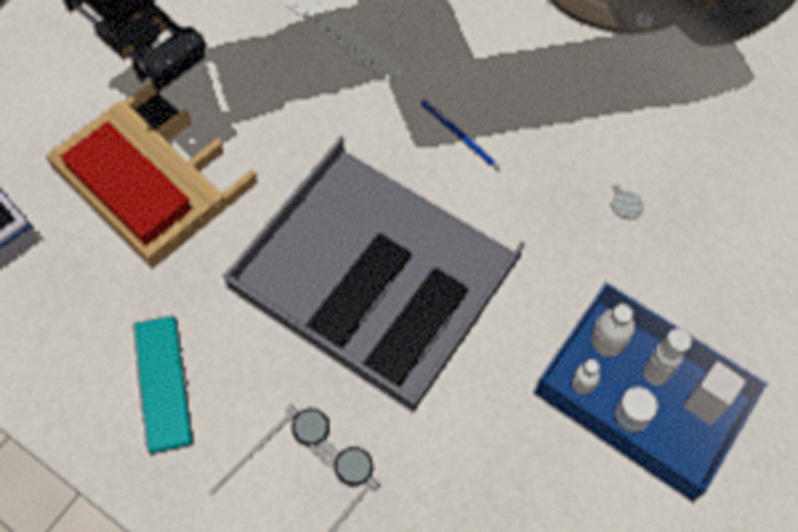

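Two cases lie square against the back wall (crop px ~360,290 and 415,325), and the third is still in its lane under the gripper. Pressing it.

Emit:
move_arm([
  [[0,0,-0.8],0,-1],
  [[0,0,-0.8],0,-1],
  [[0,0,-0.7],0,-1],
  [[0,0,-0.2],0,-1],
  [[0,0,-0.1],0,-1],
  [[0,0,0],0,-1],
  [[0,0,0],0,-1],
  [[0,0,0],0,-1],
])

```text
t: 26.4
eef_pos: [572.8, -344.8, 209.2]
tcp_rot: [-3.141, 0.001, 2.986]
ft_force: [0.4, 0.3, 0.0]
opening: 0.006
grip_force: 0.0
```

Emit:
move_arm([
  [[0,0,-0.06],0,-1],
  [[0,0,0],0,-1],
  [[0,0,0],0,-1],
])

```text
t: 26.65
eef_pos: [572.8, -345.0, 208.4]
tcp_rot: [-3.141, 0.002, 2.985]
ft_force: [-2.1, 3.4, 12.8]
opening: 0.001
grip_force: 6.5
```

Emit:
move_arm([
  [[-0.1,0.016,0],0,-1],
  [[-0.3,0.046,0],0,-1],
  [[-0.316,0.049,0],0,-1],
  [[-0.316,0.049,0],0,-1],
  [[-0.316,0.049,0],0,-1],
  [[-0.316,0.049,0],0,-1],
  [[-0.316,0.049,0],0,-1],
  [[-0.316,0.049,0],0,-1],
  [[-0.316,0.049,0],0,-1],
  [[-0.316,0.049,0],0,-1],
  [[-0.316,0.049,0],0,-1],
  [[-0.316,0.049,0],0,-1],
  [[-0.316,0.049,0],0,-1],
  [[-0.2,0.031,0],0,-1],
  [[0,0,0],0,-1],
  [[0,0,0],0,-1],
])

```text
t: 27.98
eef_pos: [450.3, -326.8, 208.4]
tcp_rot: [-3.139, 0.003, 2.985]
ft_force: [-3.6, -2.0, 15.4]
opening: 0.007
grip_force: 7.8
```

Run:
```python
from h import *
p=shot('wrist','w5.png'); g=cv2.cvtColor(p['image'],cv2.COLOR_RGB2GRAY)
print(g[215:260:3,282]); print(g[245,225:340:4])
```

```text
[125 124  39  16  22  12  24  23  24  19  21  17  19  18   9]
[130 131 125 130  33  14  25  20  17  14  17  12  19  11  20  13   8  18
  21  14  15  21  14  69 125 125 128 127 125]
```

Emit:
move_arm([
  [[0,0,0.5],0,-1],
  [[0,0,0.5],0,1],
  [[0.34,-0.053,0],0,1],
  [[0.34,-0.053,0],0,1],
  [[0.34,-0.053,0],0,1],
  [[0.34,-0.053,0],0,1],
  [[0.34,-0.053,0],0,1],
  [[0,0,0],0,1],
  [[0,0,0],0,1],
  [[0,0,-0.6],0,1],
  [[0,0,-0.6],0,1],
  [[0,0,-0.25],0,1],
  [[0,0,0],0,1],
])

```text
t: 29.12
eef_pos: [500.7, -334.1, 191.7]
tcp_rot: [3.14, -0.002, 2.985]
ft_force: [-0.2, 1.0, -0.5]
opening: 0.786
grip_force: 0.0
```

Emit:
move_arm([
  [[0,0,0],0,-1],
  [[0,0,0],0,-1],
  [[0,0,0],0,-1],
  [[0,0,0],0,-1],
  [[0,0,0],0,-1],
  [[0,0,0],0,-1],
])

```text
t: 29.62
eef_pos: [501.2, -334.4, 193.6]
tcp_rot: [-3.141, 0.001, 2.985]
ft_force: [-0.2, 0.3, 3.6]
opening: 0.505
grip_force: 30.0
```

Emit:
move_arm([
  [[-0.4,0.062,0],0,-1],
  [[-0.4,0.062,0],0,-1],
  [[-0.4,0.062,0],0,-1],
  [[-0.4,0.062,0],0,-1],
  [[-0.4,0.062,0],0,-1],
  [[0,0,0.6],0,-1],
  [[0,0,0.8],0,-1],
  [[0,0,0.8],0,-1],
  [[0,0,0],0,-1],
])

```text
t: 30.37
eef_pos: [441.6, -325.4, 262.8]
tcp_rot: [-3.139, 0.004, 2.985]
ft_force: [1.1, -0.7, 0.3]
opening: 0.501
grip_force: 30.0
```

Emit:
move_arm([
  [[0.548,0.831,0],0.2,-1],
  [[0.548,0.831,0],0.2,-1],
  [[0.548,0.831,0],0.2,-1],
  [[0.548,0.831,0],0.2,-1],
  [[0.548,0.831,0],0.2,-1],
  [[0.548,0.831,0],0.2,-1],
  [[0.548,0.831,0],0.2,-1],
  [[0.548,0.831,0],0.2,-1],
  [[0.548,0.831,0],0.2,-1],
  [[0.548,0.831,0],0.2,-1],
  [[0,0,0],0,-1],
  [[0,0,-0.6],0,-1],
  [[0,0,-0.6],0,-1],
  [[0,0,-0.6],0,-1],
  [[0,0,-0.1],0,-1],
  [[0,0,-0.1],0,-1],
  [[0,0,0],0,-1],
  [[0,0,0],0,-1],
])

```text
t: 31.87
eef_pos: [605.7, -75.9, 199.8]
tcp_rot: [-3.141, 0.001, -3.138]
ft_force: [0.4, -0.0, -0.7]
opening: 0.502
grip_force: 30.0
```

Emit:
move_arm([
  [[0.2,0,-0.06],0,-1],
  [[0.2,0,-0.03],0,-1],
  [[0.07,0,0],0,-1],
  [[0,0,0],0,-1],
  [[0,0,0],0,-1],
])

```text
t: 32.28
eef_pos: [619.9, -75.7, 196.6]
tcp_rot: [-3.142, 0.001, -3.138]
ft_force: [0.4, 0.7, 0.1]
opening: 0.501
grip_force: 30.0
```

Emit:
move_arm([
  [[0.06,0,0],0,-1],
  [[0,0,0],0,-1],
  [[0,0,0],0,-1],
])

```text
t: 32.53
eef_pos: [621.4, -75.7, 196.6]
tcp_rot: [3.142, 0.0, -3.138]
ft_force: [-0.2, 0.4, 3.2]
opening: 0.503
grip_force: 30.0
```

Emit:
move_arm([
  [[0.06,0,0],0,-1],
  [[0,0,0],0,-1],
  [[0,0,0],0,-1],
])

```text
t: 32.78
eef_pos: [622.3, -75.7, 196.6]
tcp_rot: [3.141, -0.004, -3.138]
ft_force: [-10.1, -1.3, 8.3]
opening: 0.502
grip_force: 30.0
```

Emit:
move_arm([
  [[0.05,0,0],0,-1],
  [[0,0,0],0,-1],
  [[0,0,0],0,-1],
])

```text
t: 33.03
eef_pos: [622.9, -75.8, 196.6]
tcp_rot: [3.141, -0.007, -3.138]
ft_force: [-17.6, -1.8, 13.1]
opening: 0.503
grip_force: 30.0
```

Emit:
move_arm([
  [[0,0,0],0,0.18],
  [[0,0,0],0,0.18],
  [[0,0,0],0,0.18],
  [[0,0,0.4],0,0.18],
  [[0,0,1],0,0.18],
  [[0,0,1],0,0.18],
  [[0,0,1],0,0.18],
  [[0,0,1],0,0.18],
  [[0,0,0.5],0,0.18],
])

```text
t: 33.78
eef_pos: [624.9, -75.6, 348.1]
tcp_rot: [-3.141, 0.005, -3.138]
ft_force: [-0.1, -0.6, 0.7]
opening: 0.593
grip_force: 0.0
```

Emit:
move_arm([
  [[-0.152,0.938,0],0,0],
  [[-0.152,0.938,0],0,0],
  [[-0.152,0.938,0],0,0],
  [[-0.152,0.938,0],0,0],
  [[-0.152,0.938,0],0,0],
  [[-0.152,0.938,0],0,0],
  [[-0.152,0.938,0],0,0],
  [[-0.152,0.938,0],0,0],
  [[-0.152,0.938,0],0,0],
  [[-0.152,0.938,0],0,0],
  [[-0.152,0.938,0],0,0],
  [[-0.152,0.938,0],0,0],
  [[-0.152,0.938,0],0,0],
  [[-0.152,0.938,0],0,0],
  [[0,0,0],0,0],
  [[0,0,0],0,0],
  [[0,0,0],0,0],
])

```text
t: 35.2
eef_pos: [560.9, 318.0, 343.8]
tcp_rot: [3.142, 0.0, -3.138]
ft_force: [-0.3, 0.2, 0.8]
opening: 0.497
grip_force: 0.0
```

Run:
```python
from h import *
np.set_printoptions(precision=1,suppress=True)
p=shot('wrist','w6.png'); json.dump({k:np.array(p[k]).tolist() for k in ['fx','fy','cx','cy','rvec','tvec']},open('w6.json','w'))
for th,z in [('spray_mid',80),('saline',60),('dropbox',60),('drops',40),('tub',40)]:
  for r in search_frame(th,p)[:2]: print(th,np.array(r['at']),round(r['confidence'],2),atz(p,r['at'],z))
```

```text
spray_mid [288.1 153.5] 0.92 [504.3 321.3  80. ]
saline [218.3 150.2] 0.59 [504.3 263.1  60. ]
dropbox [357.9 150.9] 0.78 [504.4 380.   60. ]
dropbox [ 51.4 173.8] 0.23 [524.8 119.1  60. ]
drops [227.2 211.7] 0.83 [564.6 263.9  40. ]
tub [287.9 210.9] 0.93 [563.6 322.   40. ]
```

View pics/w6.png

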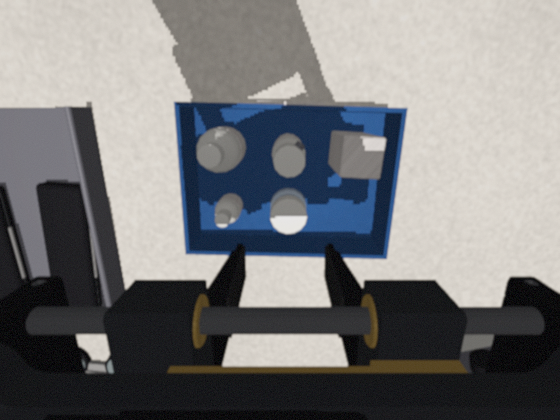

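Candidates in the crate: saline (220,148) is wide, spray (289,155) is slim, round and capped, dropbox (357,152) is square, drops (228,211) is small, and tub (289,211) is wide and low. The one at (289,155) fits the spray. Here is one enlarged crop to confirm.

Run:
```python
from h import *
np.set_printoptions(precision=1,suppress=True)
a=cv2.imread('pics/w6.png'); cv2.imwrite('pics/w6c.png',cv2.resize(a[120:245,190:400],None,fx=3.8,fy=3.8,interpolation=cv2.INTER_CUBIC))
p=json.load(open('w6.json'))
for X in [(506,320),(509,320),(512,322)]: print(X,'foot',proj(p,[[*X,4]]),'top',proj(p,[[*X,104]]))
```

```text
(506, 320) foot [[286. 146.]] top [[286.6 160. ]]
(509, 320) foot [[285.9 149. ]] top [[286.6 164.3]]
(512, 322) foot [[287.9 152. ]] top [[289.4 168.5]]
```

View pics/w6c.png

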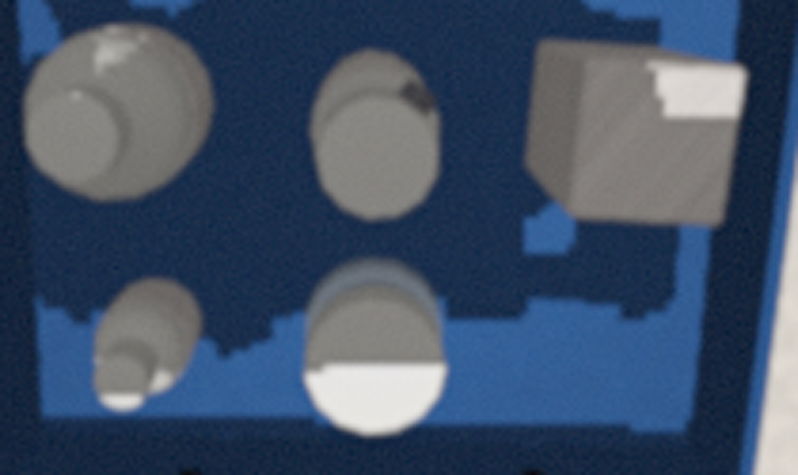

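Confirmed: slim body with a broad cap, cap top at (289,161), so the axis is at about (506.5,322). I'll grip it by the cap.

Emit:
move_arm([
  [[-0.6,0.044,0],0,-0.16],
  [[-0.6,0.045,0],0,-0.16],
  [[-0.6,0.044,0],0,-0.16],
  [[0,0,0],0,-0.16],
  [[0,0,-0.6],0,-0.16],
  [[0,0,-0.6],0,-0.16],
  [[0,0,-0.6],0,-0.16],
  [[0,0,-0.4],0,-0.16],
  [[0,0,-0.2],0,-0.16],
  [[0,0,0],0,-0.16],
  [[0,0,0],0,-0.16],
])

```text
t: 36.42
eef_pos: [507.3, 322.2, 271.7]
tcp_rot: [3.141, 0.0, -3.138]
ft_force: [0.2, 1.0, -0.4]
opening: 0.422
grip_force: 0.0
```

Emit:
move_arm([
  [[0,0,0],0,-1],
  [[0,0,0],0,-1],
  [[0,0,0],0,-1],
  [[0,0,0],0,-1],
  [[0,0,0],0,-1],
])

```text
t: 36.83
eef_pos: [507.0, 322.3, 272.0]
tcp_rot: [3.141, 0.001, -3.138]
ft_force: [-0.4, -0.1, 4.2]
opening: 0.234
grip_force: 30.0
```

Emit:
move_arm([
  [[0,0,0.5],0,-1],
  [[0,0,1],0,-1],
  [[0,0,1],0,-1],
  [[0,0,1],0,-1],
  [[0,-0.5,0],0,-1],
  [[0,-0.92,0],0,-1],
  [[0,-0.92,0],0,-1],
  [[0,-0.92,0],0,-1],
  [[0,-0.92,0],0,-1],
  [[0,-0.92,0],0,-1],
  [[0,-0.92,0],0,-1],
  [[0,-0.92,0],0,-1],
  [[0,-0.92,0],0,-1],
  [[0,-0.92,0],0,-1],
  [[0,-0.92,0],0,-1],
  [[0,-0.92,0],0,-1],
  [[0,0,0],0,-1],
  [[0,0,0],0,-1],
  [[0,0,0],0,-1],
])

```text
t: 38.42
eef_pos: [506.8, 3.8, 376.2]
tcp_rot: [3.141, -0.0, -3.139]
ft_force: [-0.3, 0.5, 0.1]
opening: 0.231
grip_force: 30.0
```

Emit:
move_arm([
  [[0,0,-0.8],0,-1],
  [[0,0,-0.8],0,-1],
  [[0,0,-0.8],0,-1],
  [[0,0,-0.5],0,-1],
  [[0,0,-0.3],0,-1],
  [[0,0,-0.1],0,-1],
  [[0,0,0],0,-1],
  [[0,0,0],0,-1],
  [[0,0,0],0,-1],
])

```text
t: 39.17
eef_pos: [507.1, 3.8, 278.3]
tcp_rot: [-3.141, 0.002, -3.138]
ft_force: [0.5, 0.1, -0.4]
opening: 0.234
grip_force: 30.0
```

Emit:
move_arm([
  [[0,0,-0.15],0,-1],
  [[0,0,-0.06],0,-1],
  [[0,0,0],0,-1],
  [[0,0,0],0,-1],
])

```text
t: 39.5
eef_pos: [506.9, 3.6, 271.1]
tcp_rot: [3.142, -0.0, -3.138]
ft_force: [-0.5, 1.3, -0.9]
opening: 0.237
grip_force: 30.0
```

Emit:
move_arm([
  [[0,0,-0.04],0,-1],
  [[0,0,0],0,-1],
  [[0,0,0],0,-1],
])

```text
t: 39.75
eef_pos: [507.2, 3.5, 270.8]
tcp_rot: [-3.141, 0.002, -3.138]
ft_force: [-0.8, -1.5, 10.2]
opening: 0.231
grip_force: 30.0
```

Emit:
move_arm([
  [[0,0,0],0,0],
  [[0,0,0],0,0],
  [[0,0,0],0,0],
  [[0,0,0.4],0,0],
  [[0,0,0.8],0,0],
  [[0,0,1],0,0],
  [[0,0,1],0,0],
  [[-0.2,1,0.3],0,0],
  [[-0.2,1,0],0,0],
  [[-0.2,1,0],0,0],
  [[-0.2,1,0],0,0],
  [[-0.2,1,0],0,0],
  [[-0.2,1,0],0,0],
  [[-0.2,1,0],0,0],
  [[-0.2,1,0],0,0],
  [[-0.2,1,0],0,0],
  [[-0.2,1,0],0,0],
  [[-0.2,1,0],0,0],
  [[-0.2,1,0],0,0],
  [[-0.2,1,0],0,0],
])

```text
t: 41.42
eef_pos: [428.3, 395.2, 374.7]
tcp_rot: [-3.141, -0.0, -3.138]
ft_force: [0.7, -0.6, 0.3]
opening: 0.502
grip_force: 0.0
```

Run:
```python
from h import *
np.set_printoptions(precision=3,suppress=True)
t=shot('top','t2.png'); s=shot('scene','s3.png')
a=cv2.imread('pics/s3.png')[180:330,200:400]; b=cv2.imread('pics/t2.png')[130:240,180:310]
a=cv2.resize(a,(400,300),interpolation=cv2.INTER_CUBIC); b=cv2.resize(b,(400,338),interpolation=cv2.INTER_CUBIC)
cv2.imwrite('pics/e1.png',np.hstack([np.vstack([a,np.zeros((38,400,3),np.uint8)]),b]))
for n,p in (('top',t),('scene',s)):
    for r in cut_out('case1_mid',p)[:5]:
        ys,xs=np.nonzero(r['region']); P=np.array([atz(p,(x,y),12)[:2] for x,y in zip(xs,ys)],np.float32)
        (c,wh,an)=cv2.minAreaRect(P); print(n,round(r['confidence'],2),np.array(r['at']),np.array(c),np.array(wh),an)
```

```text
top 0.57 [210.3 172.7] [621.539  82.526] [ 53.819 152.939] 85.94866943359375
top 0.54 [243.6 201.3] [590.352  -0.114] [240.997 267.59 ] 0.9590564370155334
scene 0.68 [299.7 273.1] [617.217  82.409] [ 55.992 150.872] 82.9893569946289
```

View pics/e1.png

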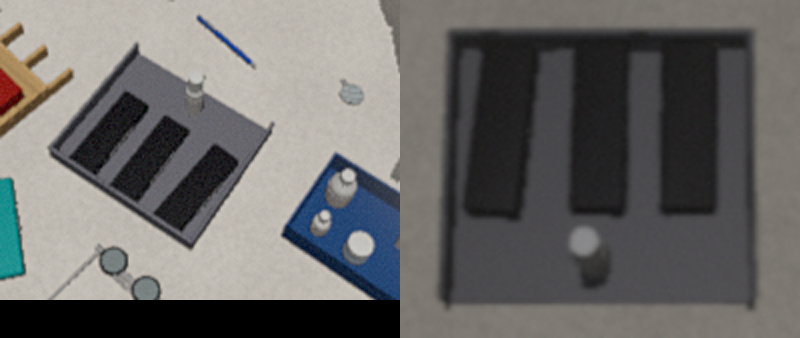

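The spray stands in front and two cases are square. The third, at the left in the top view (~505,130), has been knocked askew by about 0.1 rad. I'll look at it from above and re-square it.

Emit:
move_arm([
  [[0.728,-0.875,0],0,0],
  [[0.728,-0.875,0],0,0],
  [[0.728,-0.875,0],0,0],
  [[0.728,-0.875,0],0,0],
  [[0.728,-0.875,0],0,0],
  [[0.728,-0.875,0],0,0],
  [[0.728,-0.875,0],0,0],
  [[0.728,-0.875,0],0,0],
  [[0.728,-0.875,0],0,0],
  [[0.728,-0.875,0],0,0],
  [[0.728,-0.875,0],0,0],
  [[0.728,-0.875,0],0,0],
  [[0,0,0],0,0],
  [[0,0,0],0,0],
  [[0,0,0],0,0],
])

```text
t: 42.87
eef_pos: [690.6, 77.7, 374.6]
tcp_rot: [3.141, -0.001, -3.139]
ft_force: [-0.2, -0.1, 0.1]
opening: 0.503
grip_force: 0.0
```

```bash
cat > chk.py <<'E'
from h import *
import sys
np.set_printoptions(precision=3,suppress=True)
p=shot('wrist',sys.argv[1]); g=cv2.cvtColor(p['image'],cv2.COLOR_RGB2GRAY)
m=cv2.morphologyEx((g<45).astype(np.uint8),cv2.MORPH_OPEN,np.ones((5,5)))
print(env.state()['eef_pos'])
m[265:]=0
n,l,st,ce=cv2.connectedComponentsWithStats(m)
for i in range(1,n):
    if st[i][4]<1500: continue
    ys,xs=np.nonzero(l==i); P=np.array([atz(p,(x,y),18)[:2] for x,y in zip(xs,ys)],np.float32)
    r=cv2.minAreaRect(P); print(st[i],np.array(r[0]),np.array(r[1]),r[2]); print(cv2.boxPoints(r))
E
python3 chk.py w7.png
```

```text
[690.416  78.499 374.848]
[ 420    0   36  114 2280] [552.443 227.472] [ 20.223 101.165] 88.54383087158203
[[501.62  218.649]
 [602.752 216.078]
 [603.266 236.295]
 [502.133 238.866]]
[ 197   53   42  147 3522] [621.582   6.169] [147.897  41.254] 0.3851946294307709
[[547.496  26.298]
 [547.774 -14.954]
 [695.667 -13.96 ]
 [695.39   27.293]]
[ 108   55   54  145 4317] [622.63  -71.237] [146.119  49.327] 0.1596883088350296
[[549.502 -46.777]
 [549.639 -96.104]
 [695.758 -95.697]
 [695.62  -46.37 ]]
[ 265  104   51   94 4010] [642.558  83.256] [47.154 99.648] 85.8120346069336
[[591.145  63.381]
 [690.527  56.103]
 [693.971 103.131]
 [594.589 110.409]]
```

View pics/w7.png

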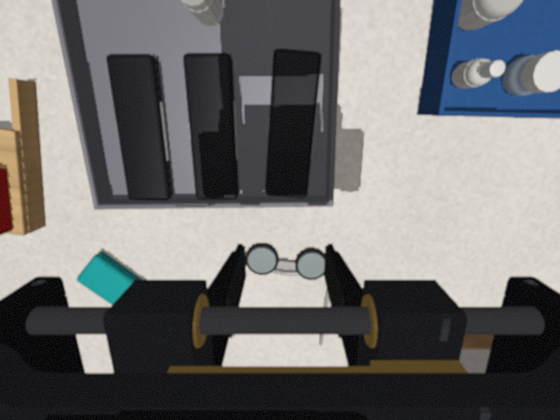

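Case 1's yaw is about −0.075 (pixels (275,49)–(321,54) near end, (267,193)–(310,196) far end). The gap to the wall is too narrow for fingers. I'll press its lid behind the near end, swing it square, and slide it back.

Emit:
move_arm([
  [[-0.77,0.067,0],-0.18,-1],
  [[-0.77,0.067,0],-0.18,-1],
  [[-0.77,0.067,0],-0.18,-1],
  [[-0.77,0.067,0],-0.18,-1],
  [[-0.77,0.067,0],-0.18,-1],
  [[0,0,-1],0,-1],
  [[0,0,-1],0,-1],
  [[0,0,-1],0,-1],
  [[0,0,-1],0,-1],
  [[0,0,-0.8],0,-1],
  [[0,0,-0.3],0,-1],
  [[0,0,0],0,-1],
  [[0,0,0],0,-1],
  [[0,0,0],0,-1],
])

```text
t: 44.08
eef_pos: [575.7, 89.0, 223.5]
tcp_rot: [3.141, 0.002, 3.074]
ft_force: [0.9, 0.0, 0.5]
opening: 0.002
grip_force: 0.0
```

Emit:
move_arm([
  [[0,0,-0.25],0,-1],
  [[0,0,0],0,-1],
  [[0,0,0],0,-1],
])

```text
t: 44.33
eef_pos: [575.5, 88.7, 214.7]
tcp_rot: [3.141, 0.0, 3.073]
ft_force: [0.5, -0.4, -0.1]
opening: 0.004
grip_force: 0.0
```

Emit:
move_arm([
  [[0,0,-0.1],0,-1],
  [[0,0,-0.04],0,-1],
  [[0,0,0],0,-1],
  [[0,0,0],0,-1],
])

```text
t: 44.67
eef_pos: [575.6, 88.7, 211.4]
tcp_rot: [3.141, 0.001, 3.073]
ft_force: [-2.7, -0.5, 14.3]
opening: 0.006
grip_force: 6.9
```

Emit:
move_arm([
  [[0,-0.06,0],0.24,-1],
  [[0,-0.06,0],0.24,-1],
  [[0,-0.06,0],0.24,-1],
  [[0,-0.06,0],0.24,-1],
  [[0,0,0],0,-1],
  [[0.06,0,0],0,-1],
  [[0.06,0,0],0,-1],
  [[0,0,0],0,-1],
  [[0,0,0],0,-1],
])

```text
t: 45.42
eef_pos: [578.1, 81.6, 211.3]
tcp_rot: [3.141, -0.003, -3.133]
ft_force: [-12.0, -0.2, 20.1]
opening: 0.006
grip_force: 10.2
```

Emit:
move_arm([
  [[0.06,0,0],0,-1],
  [[0,0,0],0,-1],
  [[0,0,0],0,-1],
])

```text
t: 45.67
eef_pos: [578.9, 81.7, 211.3]
tcp_rot: [3.142, -0.007, -3.133]
ft_force: [-18.8, 0.9, 25.2]
opening: 0.004
grip_force: 13.1
```

Firm against the back wall; lifting off and checking from the same viewpoint.

Emit:
move_arm([
  [[-0.05,0,0],0,-1],
  [[0,0,0.3],0,-1],
  [[0,0,1],0,-1],
  [[0,0,1],0,-1],
  [[0,0,1],0,-1],
  [[0,0,1],0,-1],
  [[0,0,1],0,-1],
  [[0.75,0,0],-0.03,0],
  [[0.75,0,0],-0.03,0],
  [[0.75,0,0],-0.03,0],
  [[0.75,0,0],0,0],
  [[0.75,0,0],0,0],
  [[0,0,0],0,0],
  [[0,0,0],0,0],
  [[0,0,0],0,0],
])

```text
t: 46.92
eef_pos: [691.4, 81.5, 369.0]
tcp_rot: [3.142, -0.001, -3.14]
ft_force: [0.2, -0.5, 0.8]
opening: 0.481
grip_force: 0.0
```

```bash
python3 chk.py w8.png
```

```text
[691.242  81.521 369.258]
[ 418    0   36  113 2288] [553.951 227.399] [19.965 98.518] 88.77900695800781
[[504.491 218.468]
 [602.987 216.369]
 [603.412 236.329]
 [504.916 238.429]]
[ 100   53   56  148 4857] [622.759 -71.255] [146.542  49.636] 0.22930409014225006
[[549.39  -46.73 ]
 [549.588 -96.366]
 [696.129 -95.78 ]
 [695.93  -46.144]]
[ 196   52   38  148 3051] [621.687   8.129] [146.313  37.289] 0.2601475119590759
[[548.447  26.442]
 [548.616 -10.847]
 [694.927 -10.183]
 [694.758  27.106]]
[ 261  105   46   94 4120] [645.103  81.664] [96.956 46.993] 0.0773671492934227
[[596.594 105.095]
 [596.657  58.102]
 [693.613  58.233]
 [693.549 105.226]]
```

View pics/w8.png

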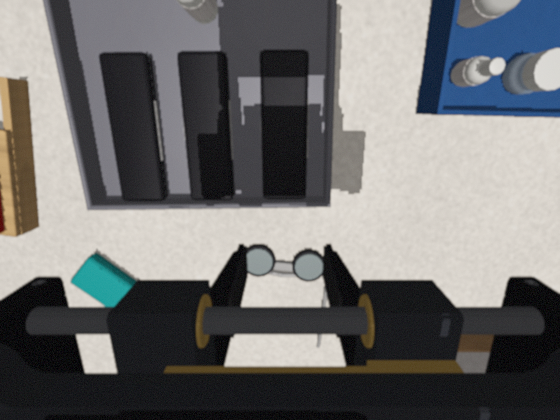

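All three cases are parallel (yaw within 0.005 rad) and flush with the wall. I'll do a last spray check, then hand in.

Run:
```python
from h import *
np.set_printoptions(precision=1,suppress=True)
ok=False
for n in ('scene','top'):
    p=shot(n); e=proj(p,[[507,3.5,53]])[0]
    for r in search_frame('spray_mid',p)[:3]:
        d=np.linalg.norm(np.array(r['at'])-e); print(n,r,e,d); ok|=d<8
if ok: print(env.job_done())
```

```text
scene {'at': [375.2, 304.1], 'confidence': 0.36} [297.6 226.3] 109.93117814662784
top {'at': [240.2, 210.4], 'confidence': 0.47} [240.6 212. ] 1.661100644706119
the job is handed in; nothing more can be done
None
```

The job is handed in: all three black cases lie square against the tray's back wall, measured within 0.005 rad after I straightened the one that got knocked askew. The spray stands upright in front of them and the other four accessories are in the crate. The judge's verdict was not returned.

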